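# Portion two boiled eggs from the caddy

## Task

Lift the steel egg caddy by its handle, bring it level over the white bowl and, from low down, slowly tilt one end down until the eggs shift; hold it tilted there until exactly two eggs have rolled out and come to rest in the bowl. Then bring it level and stand it upright on the middle of the round cork mat with the other three eggs still inside, and let go. Do not touch the eggs with the gripper, leave the bowl where it is, and do not disturb the other things on the counter.

Things in the scene. Friction and masses are not known exactly. Their poses are not given: they have to be found in the camera images.
- caddy: open steel egg caddy (a trough-shaped cup) standing on the counter, 148 mm along its x, 74 mm along its y, about 0.35 kg empty; origin at the centre of its underside, z up. Floor and walls 4 mm thick. The two end walls (at x = -74 and +74 mm) are 52 mm high and are the pouring lips; both ends are alike. The side walls (at y = -37 and +37) are 80 mm high, and from their middles a flat arch carries the handle.
- caddy_handle (a point): centre of the caddy's handle, a straight wooden bar along the caddy's y, 118 mm above its underside; the bar is 14 mm thick (along the caddy's x), 20 mm tall and 66 mm long between the arch's two flat 16 mm wide uprights. Under the bar there is 22 mm of free air above the eggs. Gripped from above across its thickness, it carries the caddy in balance.
- bowl: white round bowl, loose, about 0.8 kg, 200 mm across its rim, 70 mm high; origin at the centre of its underside
- trivet: round cork pot mat, fixed, 200 mm across, 8 mm thick; origin at the centre of its underside, so its top is 8 mm above the origin
- caddy_core (a point): point inside the caddy on its middle axis, 35 mm above its underside
- bowl_mid (a point): point on the bowl's axis, 50 mm above its underside
- egg0_center (a point): centre of a hard-boiled brown egg, 60 mm long, 44 mm thick, about 60 g; starts in the caddy lying across it (bottom layer, one end). All five eggs look alike and any of them may be the ones poured. The upper two rest in the hollows between the lower three, their tops 86 mm above the caddy's underside; they roll over an end wall at a tilt of roughly 25 to 40 degrees, one shortly after the other, while the lower three stay behind the wall well beyond that.
- egg1_center (a point): centre of a hard-boiled brown egg, 60 mm long, 44 mm thick, about 60 g; starts in the caddy lying across it (bottom layer, middle). All five eggs look alike and any of them may be the ones poured. The upper two rest in the hollows between the lower three, their tops 86 mm above the caddy's underside; they roll over an end wall at a tilt of roughly 25 to 40 degrees, one shortly after the other, while the lower three stay behind the wall well beyond that.
- egg2_center (a point): centre of a hard-boiled brown egg, 60 mm long, 44 mm thick, about 60 g; starts in the caddy lying across it (bottom layer, other end). All five eggs look alike and any of them may be the ones poured. The upper two rest in the hollows between the lower three, their tops 86 mm above the caddy's underside; they roll over an end wall at a tilt of roughly 25 to 40 degrees, one shortly after the other, while the lower three stay behind the wall well beyond that.
- egg3_center (a point): centre of a hard-boiled brown egg, 60 mm long, 44 mm thick, about 60 g; starts in the caddy lying across it (upper layer). All five eggs look alike and any of them may be the ones poured. The upper two rest in the hollows between the lower three, their tops 86 mm above the caddy's underside; they roll over an end wall at a tilt of roughly 25 to 40 degrees, one shortly after the other, while the lower three stay behind the wall well beyond that.
- egg4_center (a point): centre of a hard-boiled brown egg, 60 mm long, 44 mm thick, about 60 g; starts in the caddy lying across it (upper layer). All five eggs look alike and any of them may be the ones poured. The upper two rest in the hollows between the lower three, their tops 86 mm above the caddy's underside; they roll over an end wall at a tilt of roughly 25 to 40 degrees, one shortly after the other, while the lower three stay behind the wall well beyond that.
- jar_a: bystander: lidded glass jar, 76 mm across, 130 mm tall; origin at the centre of its underside
- jar_b: bystander: lidded glass jar, 72 mm across, 120 mm tall; origin at the centre of its underside
- shaker: bystander: small steel salt shaker, 48 mm across, 80 mm tall; origin at the centre of its underside
- mug: bystander: white mug with a handle, 76 mm across, 85 mm tall; origin at the centre of its underside
- ramekin: bystander: small open white ramekin, 72 mm across, 45 mm tall; origin at the centre of its underside
- napkin_holder: bystander: dark steel napkin block, 50 x 130 x 70 mm; origin at the centre of its underside

How it is judged:
On the way, in this order (a step that is already met when the one before it is completed fails the run):
1. the caddy is held level over the bowl, off the counter, with all five eggs in it (height (world z) of caddy above 0.03 m and horizontal distance between caddy and bowl below 0.17 m and contact force between the fingers and caddy above 1 N and angle between caddy's own z axis and vertical below 0.26 rad and distance between each of egg0_center, egg1_center, egg2_center, egg3_center, egg4_center and caddy_core below 0.056 m), for 0.1 s.
2. the caddy is held steadily tilted (over 17 degrees) over the bowl, with exactly two eggs in the bowl and three still in the caddy (height (world z) of caddy above 0.03 m and horizontal distance between caddy and bowl below 0.17 m and contact force between the fingers and caddy above 1 N and angle between caddy's own z axis and vertical above 0.3 rad and angular speed of caddy below 0.25 rad/s and ((distance between each of egg0_center, egg1_center and bowl_mid below 0.08 m and distance between each of egg2_center, egg3_center, egg4_center and caddy_core below 0.056 m) or (distance between each of egg0_center, egg2_center and bowl_mid below 0.08 m and distance between each of egg1_center, egg3_center, egg4_center and caddy_core below 0.056 m) or (distance between each of egg0_center, egg3_center and bowl_mid below 0.08 m and distance between each of egg1_center, egg2_center, egg4_center and caddy_core below 0.056 m) or (distance between each of egg0_center, egg4_center and bowl_mid below 0.08 m and distance between each of egg1_center, egg2_center, egg3_center and caddy_core below 0.056 m) or (distance between each of egg0_center, egg3_center, egg4_center and caddy_core below 0.056 m and distance between each of egg1_center, egg2_center and bowl_mid below 0.08 m) or (distance between each of egg0_center, egg2_center, egg4_center and caddy_core below 0.056 m and distance between each of egg1_center, egg3_center and bowl_mid below 0.08 m) or (distance between each of egg0_center, egg2_center, egg3_center and caddy_core below 0.056 m and distance between each of egg1_center, egg4_center and bowl_mid below 0.08 m) or (distance between each of egg0_center, egg1_center, egg4_center and caddy_core below 0.056 m and distance between each of egg2_center, egg3_center and bowl_mid below 0.08 m) or (distance between each of egg0_center, egg1_center, egg3_center and caddy_core below 0.056 m and distance between each of egg2_center, egg4_center and bowl_mid below 0.08 m) or (distance between each of egg0_center, egg1_center, egg2_center and caddy_core below 0.056 m and distance between each of egg3_center, egg4_center and bowl_mid below 0.08 m))), for 0.3 s.
At the end, for the whole second after the job is handed in: Exactly two eggs lie in the bowl and three in the caddy, which stands upright (within 5 degrees) on the cork mat, its centre within 40 mm of the mat's centre; the bowl is upright and within 50 mm of where it began; all is at rest (((distance between each of egg0_center, egg1_center and bowl_mid below 0.08 m and distance between each of egg2_center, egg3_center, egg4_center and caddy_core below 0.056 m) or (distance between each of egg0_center, egg2_center and bowl_mid below 0.08 m and distance between each of egg1_center, egg3_center, egg4_center and caddy_core below 0.056 m) or (distance between each of egg0_center, egg3_center and bowl_mid below 0.08 m and distance between each of egg1_center, egg2_center, egg4_center and caddy_core below 0.056 m) or (distance between each of egg0_center, egg4_center and bowl_mid below 0.08 m and distance between each of egg1_center, egg2_center, egg3_center and caddy_core below 0.056 m) or (distance between each of egg0_center, egg3_center, egg4_center and caddy_core below 0.056 m and distance between each of egg1_center, egg2_center and bowl_mid below 0.08 m) or (distance between each of egg0_center, egg2_center, egg4_center and caddy_core below 0.056 m and distance between each of egg1_center, egg3_center and bowl_mid below 0.08 m) or (distance between each of egg0_center, egg2_center, egg3_center and caddy_core below 0.056 m and distance between each of egg1_center, egg4_center and bowl_mid below 0.08 m) or (distance between each of egg0_center, egg1_center, egg4_center and caddy_core below 0.056 m and distance between each of egg2_center, egg3_center and bowl_mid below 0.08 m) or (distance between each of egg0_center, egg1_center, egg3_center and caddy_core below 0.056 m and distance between each of egg2_center, egg4_center and bowl_mid below 0.08 m) or (distance between each of egg0_center, egg1_center, egg2_center and caddy_core below 0.056 m and distance between each of egg3_center, egg4_center and bowl_mid below 0.08 m)) and horizontal distance between caddy and trivet below 0.04 m and angle between caddy's own z axis and vertical below 0.08 rad and z of caddy in the frame of trivet between 0.004 and 0.012 m and distance of bowl from where it was at the start of the episode below 0.05 m and angle between bowl's own z axis and vertical below 0.1 rad and linear speed of each of caddy, bowl below 0.03 m/s and linear speed of each of egg0, egg1, egg2, egg3, egg4 below 0.06 m/s); the robot touches nothing.
It fails at once if an egg falls hard (faster than 2 m/s, a drop of about 20 cm) (linear speed of any of egg0, egg1, egg2, egg3, egg4 above 2 m/s).
It fails at once if the gripper presses on an egg (more than 1 N) (contact force between the fingers and egg0 above 1 N or contact force between the fingers and egg1 above 1 N or contact force between the fingers and egg2 above 1 N or contact force between the fingers and egg3 above 1 N or contact force between the fingers and egg4 above 1 N).
It fails at once if a bystander is moved more than 40 mm (distance of any of jar_a, jar_b, shaker, mug, ramekin, napkin_holder from where it was at the start of the episode above 0.04 m).
It also fails if it takes over 64 s, if anything falls off the work surface, if the arm or the gripper's body presses on something with over 40 N, if the wrist force passes 120 N, or if a joint passes its speed limit or range.

## Robot

A 7-joint arm with a two-finger parallel gripper is mounted at the origin on the work surface. World frame = base frame: x ahead of the robot, y to its left, z up, the work surface at z = 0. Lengths are in m, angles in rad, forces in N, time in s.
With the tool pointing down it reaches from about 0.425 to 0.95 m from the base axis. Payload 4.7 kg.
Tool frame: the origin (TCP) lies on the centre line of the jaws, within the pads' length; the fingertips stand robot.nose_length ahead of it and the grasp point (between the pads) lies 8 mm behind it (robot.nose_length is the distance from the TCP to the fingertips, in m); z points along the fingers, x is the direction in which the jaws open and shut, and the axes are right-handed (so a half turn about z gives the same grasp; the last joint's range is limited). The gripper opens to 85 mm and grips with 20 to 120 N. Pads are 22 mm wide; open, the fingers measure 114 mm over their backs; the gripper's body (76 mm by 85 mm) begins 54 mm behind the grasp point. The pads swing forward as they close: fully open they stand 13 mm farther back than shut.
Start: joints at [-1.259, 0.469, -0.049, 1.532, 0.024, 1.141, -0.082], TCP at [0.226, 0.636, 0.212] pointing down, gripper open.
Joint ranges: [-2.59, 2.59], [-0.33, 1.99], [-1.39, 1.29], [0.1, 2.45], [-1.04, 4.18], [0.21, 1.99], [-2.66, 2.66]. Speed limits (rad/s): [2.57, 2.57, 3.14, 3.14, 3.14, 3.14, 3.14].

## Interface

Orientations are given as [roll, pitch, yaw] about the fixed x, y, z axes, in that order (R = Rz(yaw) Ry(pitch) Rx(roll)).
In Python, from plant import robot gives the robot as it stands. Calls block until the motion is done:
- robot.goto(position, orientation): joint-space move of the TCP to a pose.
- robot.move_straight(position, vel=0.15, attitude=None, contact_N=None): straight line of the TCP; attitude=None keeps the orientation; vel is the mean speed in m/s. With contact_N (N) it stops when the force on the tool has changed by that much, and returns True; else False.
- robot.move_joints(angles): joint-space move.
- robot.grip(opening, strength=None): opening from 0.0 (shut) to 1.0 (fully open); strength is the grip in N (None keeps the last); returns when the fingers have stopped.
- robot.sleep(seconds).
- robot.inverse_kinematics(position, orientation): joint angles nearest the present ones, or None.
- robot.sense(): the state.
- robot.grab_frame(name): name is "scene" or "side" or "wrist"; returns a dict with "image" (480x640x3 uint8, red, green, blue), "range_z" (480x640 float32, m along the optical axis (not along the pixel's ray), 0 where there is no reading), "fx", "fy", "cx", "cy" (pixels), "R" (3x3) and "t" (3): a world point X has camera coordinates R X + t. Camera axes: x right, y down, z forward; pixel columns grow to the right and rows downward; lengths in m; the calibration is good to about 2 mm. A picture is of the moment at which its call begins.
A pose or a line that the arm cannot do raises robot.IKError and nothing moves.
- robot.close_job(): hands the job in, once; it reports no verdict.
The state is a dict: "t": time; "joint_pos": joint angles; "joint_velocities": joint speeds; "effort": joint torques, N m; "tcp_pos": TCP position; "tcp_rot": TCP orientation; "wrist_force": force on the tool from outside, world axes, zero at the start; "torque": the same for the moment, N m; "opening": opening from 0.0 (shut) to 1.0 (fully open).
Only numpy, scipy, OpenCV 4.12 (cv2) and the standard library are available. Lean on these libraries where they do the work, as an engineer would, in place of code of your own. Each camera call takes 0.05 s, during which the arm holds its last target.

## Working session

There is one attempt and no reset: what is moved stays moved. The work goes in short steps, each a Python script; the robot and the scene stay as the last script left them, time stands still between calls to the robot, and variables do not carry over. Pictures are saved under pics/ and viewed, and the job is handed in when it is done.

```bash
ls; mkdir -p pics
cat > h.py <<'E'
import numpy as np, cv2
from plant import robot
def snap(n,f):
    d=robot.grab_frame(n); cv2.imwrite('pics/'+f,d['image'][:,:,::-1]); return d
def pts(d):
    z=d['range_z']; v,u=np.mgrid[0:480,0:640]
    c=np.stack([(u-d['cx'])/d['fx']*z,(v-d['cy'])/d['fy']*z,z],-1)
    return (c-d['t'])@d['R']
E
python3 - <<'E'
from h import *
for n in ['scene','side','wrist']:
    d=snap(n,n+'0.png'); np.savez('/tmp/'+n+'0.npz',**d)
    print(n,d['fx'],d['cx'],d['cy'],-d['R'].T@d['t'],d['R'][2])
print(robot.sense(),robot.nose_length)
E
```

```text
pics
scene 437.54823268791455 315.9762404062843 243.89794920419214 [1.08054237 0.46783289 0.89915554] [-0.48754495 -0.43176866 -0.75886478]
side 559.6203069286311 323.95262823955954 236.36525786074756 [ 0.24972389 -0.91420841  0.80435896] [ 0.24310875  0.77311899 -0.58582007]
wrist 362.4468186446705 324.3031404731802 239.71416838386048 [0.1647976  0.65618155 0.37276113] [ 0.24324165 -0.08760243 -0.96600172]
{'t': 0.15, 'joint_pos': array([-1.25889953,  0.4692913 , -0.04859446,  1.53340297,  0.024108  ,
        1.14101411, -0.08227349]), 'joint_velocities': array([-0.00074838, -0.00176693, -0.00200828, -0.00272742,  0.00284343,
       -0.00149867,  0.00037431]), 'effort': array([ 1.66099995e-03, -5.10763264e+01, -4.64755995e-02, -2.37977225e+01,
        1.07216652e-02,  5.45375908e-03,  3.42133426e-06]), 'tcp_pos': array([0.22543938, 0.63573997, 0.21158585]), 'tcp_rot': array([3.14153721e+00, 1.52896871e-03, 1.23005416e+00]), 'wrist_force': array([ 0.26134476, -0.12604964,  0.20462585]), 'torque': array([-0.00469073, -0.00889335, -0.02905099]), 'opening': 0.9996556410493461} 0.011
```

View pics/scene0.png

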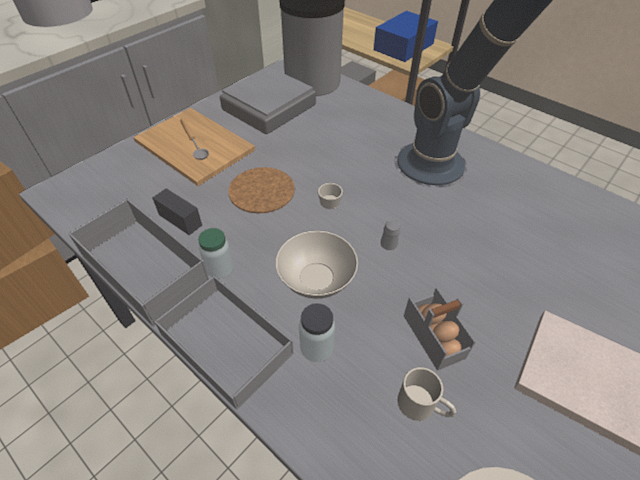

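View pics/side0.png

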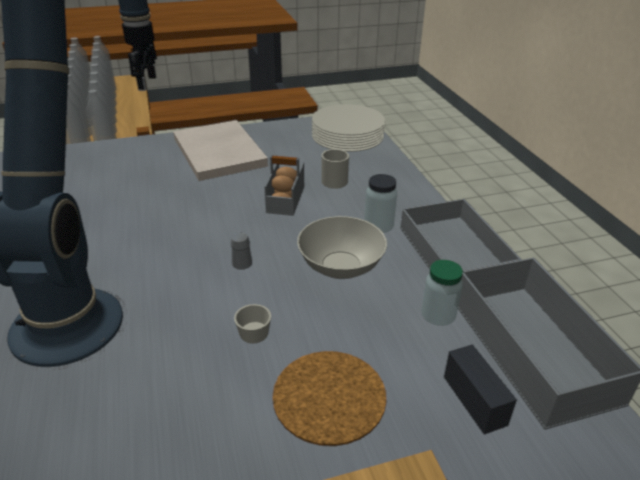

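View pics/wrist0.png

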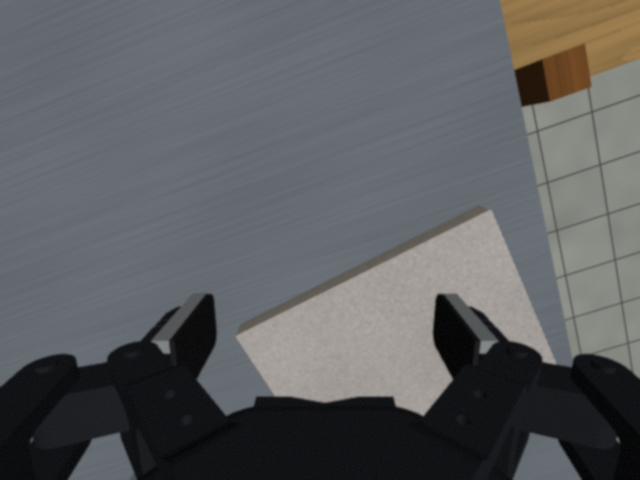

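The scene view shows the caddy at about (440,328) with its handle bar at (446,309), the bowl at (317,265), the cork mat at (262,189), and the mug at (422,393). The side view agrees: caddy (285,185), bowl (342,247), mat (330,397). Next I'll measure positions with the depth data.

Run:
```python
from h import *
for n in ['scene','side']:
    d=dict(np.load('/tmp/'+n+'0.npz')); P=pts(d); im=d['image']; hsv=cv2.cvtColor(im,cv2.COLOR_RGB2HSV)
    ok=d['range_z']>0
    def box(u0,u1,v0,v1):
        m=np.zeros((480,640),bool); m[v0:v1,u0:u1]=1; return m&ok
    B={'scene':dict(t=(220,302,160,218),h=(425,470,295,322),b=(268,365,228,302),c=(400,475,285,370)),
       'side':dict(t=(268,392,345,445),h=(266,302,150,168),b=(292,392,212,280),c=(260,310,150,215))}[n]
    m=box(*B['t'])&(hsv[...,1]>90)&(P[...,2]>.002)&(P[...,2]<.02)
    p=P[m]; print(n,'trivet',cv2.minEnclosingCircle(p[:,:2].astype(np.float32)),p[:,2].mean())
    m=box(*B['b'])&(P[...,2]>.055)&(P[...,2]<.085)
    p=P[m]; print('bowl',cv2.minEnclosingCircle(p[:,:2].astype(np.float32)),np.percentile(p[:,2],98))
    m=box(*B['h'])&(hsv[...,1]>90)&(P[...,2]>.105)&(P[...,2]<.14)
    p=P[m]; print('handle n',len(p),p.mean(0),p.min(0),p.max(0)); 
    top=p[p[:,2]>np.percentile(p[:,2],98)-.004]; print('top',top.mean(0),len(top),cv2.minAreaRect(top[:,:2].astype(np.float32)))
    m=box(*B['c'])&(P[...,2]>.015)&(P[...,2]<.2)
    p=P[m]; print('caddy',len(p),cv2.minAreaRect(p[:,:2].astype(np.float32)))
    # others: heights
    m=ok&(P[...,2]>.03)&(P[...,2]<.16)&(np.abs(P[...,1])<.8)&(P[...,0]>.2)&(P[...,0]<1.2)
    nn,l,s,c=cv2.connectedComponentsWithStats(m.astype(np.uint8))
    for i in range(1,nn):
        if s[i,4]>60:
            p=P[l==i]; print(c[i].round(),p.min(0).round(3),p.max(0).round(3))
```

```text
scene trivet ((0.4517092704772949, -0.35140201449394226), 0.14205555617809296) 0.008138762901536941
bowl ((0.5865432024002075, 0.030548976734280586), 0.10144360363483429) 0.07220042641742493
handle n 234 [0.53481996 0.34376977 0.12492237] [0.50568883 0.32357888 0.11024737] [0.56305529 0.36184821 0.13267584]
top [0.53474506 0.3414929  0.12859222] 115 ((0.5334444642066956, 0.3421909809112549), (0.012993922457098961, 0.06265555322170258), 62.66242980957031)
caddy 3254 ((0.5739518404006958, 0.33080241084098816), (0.16921499371528625, 0.15880869328975677), 63.350765228271484)
[247. 107.] [ 0.2   -0.738  0.03 ] [ 0.255 -0.496  0.081]
[191. 137.] [ 0.404 -0.754  0.03 ] [ 0.509 -0.525  0.045]
[329. 192.] [ 0.32  -0.161  0.03 ] [ 0.391 -0.088  0.049]
[176. 207.] [ 0.663 -0.459  0.03 ] [ 0.723 -0.325  0.075]
[156. 254.] [ 0.696 -0.482  0.03 ] [ 0.946 -0.139  0.124]
[390. 231.] [0.353 0.083 0.03 ] [0.395 0.123 0.082]
[316. 256.] [ 0.486 -0.069  0.03 ] [0.686 0.13  0.074]
[224. 335.] [ 0.775 -0.132  0.03 ] [0.946 0.132 0.064]
[440. 325.] [0.468 0.258 0.03 ] [0.6   0.424 0.133]
[316. 329.] [0.698
[... 548 characters left out ...]
666869163513, 0.3360525965690613), (0.01782476156949997, 0.059183329343795776), 59.30891036987305)
caddy 1819 ((0.5432702898979187, 0.4134677052497864), (0.32352742552757263, 0.11354698985815048), 81.0912094116211)
[347. 125.] [0.694 0.517 0.03 ] [0.926 0.76  0.077]
[217. 146.] [0.281 0.5   0.03 ] [0.522 0.8   0.037]
[334. 164.] [0.649 0.35  0.03 ] [0.726 0.459 0.088]
[283. 180.] [0.466 0.252 0.03 ] [0.597 0.42  0.131]
[355. 227.] [ 0.487 -0.073  0.03 ] [0.764 0.19  0.134]
[521. 316.] [ 0.692 -0.483  0.03 ] [0.947 0.132 0.123]
[240. 246.] [0.349 0.074 0.03 ] [0.392 0.115 0.082]
[252. 318.] [ 0.319 -0.163  0.03 ] [ 0.389 -0.087  0.048]
[480. 384.] [ 0.662 -0.463  0.03 ] [ 0.721 -0.329  0.073]
```

```bash
cat >> h.py <<'E'
from scipy.spatial.transform import Rotation as Ro
BOWL=np.array([.5865,.030]); TRIV=np.array([.4515,-.3135])
ZT=.115   # TCP height above the caddy underside (grasp point at ZT+8mm)
def tool(yaw,th,s=1):
    """caddy long axis (=tool x) heading yaw; tilt th lowers the +x end. tool z down"""
    Rc=Ro.from_euler('z',yaw)*Ro.from_euler('y',th)
    return Rc
def pose(org,yaw,th,flip=False):
    """caddy origin + attitude -> TCP pos, rpy ; flip: tool x = -caddy x"""
    Rc=tool(yaw,th); p=np.asarray(org)+Rc.apply([0,0,ZT])
    Rt=Rc*(Ro.from_euler('x',np.pi)); 
    if flip: Rt=Rt*Ro.from_euler('z',np.pi)
    return p,Rt.as_euler('xyz')
def pose_lip(lip,yaw,th,flip=False):
    Rc=tool(yaw,th); return pose(np.asarray(lip)-Rc.apply([.074,0,.052]),yaw,th,flip)
E
python3 - <<'E'
from h import *
for n in ['scene','side']:
    d=dict(np.load('/tmp/'+n+'0.npz')); P=pts(d); hsv=cv2.cvtColor(d['image'],cv2.COLOR_RGB2HSV)
    B={'scene':(425,470,295,322),'side':(266,302,150,168)}[n]
    m=np.zeros((480,640),bool); m[B[2]:B[3],B[0]:B[1]]=1
    m&=(hsv[...,1]>90)&(P[...,2]>.112)&(P[...,2]<.14)
    p=P[m][:,:2]; w,v=np.linalg.eigh(np.cov(p.T)); e=v[:,1]; s=(p-p.mean(0))@e
    print(n,'bar heading',np.degrees(np.arctan2(*e[::-1]))%180,'mid',p.mean(0)+e*(s.max()+s.min())/2,np.ptp(s))
    # steel side walls + end lips : points in height 0.045-0.085 not egg coloured
    m=np.zeros((480,640),bool); b={'scene':(400,475,285,370),'side':(260,310,150,215)}[n]; m[b[2]:b[3],b[0]:b[1]]=1
    q=P[m&(P[...,2]>.03)&(P[...,2]<.085)&(np.hypot(P[...,0]-.534,P[...,1]-.338)<.1)][:,:2].astype(np.float32)
    print(cv2.minAreaRect(q))
q0=np.array(robot.sense()['joint_pos'])
yc=np.radians(63)
for nm,yaw0 in [('pick',yc),('pick',yc+np.pi)]:
    p,r=pose([.534,.338,0],yaw0,0); print(nm,yaw0,robot.inverse_kinematics(p,r))
for yaw in np.radians(np.arange(0,360,30)):
  for fl in (0,1):
    o=[]
    for th in (0,45):
        h=np.array([np.cos(yaw),np.sin(yaw)])
        p,r=pose_lip([*(BOWL-.045*h),.12],yaw,np.radians(th),fl)
        o.append(robot.inverse_kinematics(p,r))
    print(round(np.degrees(yaw)),fl,[None if x is None else np.round(x,2) for x in o])
E
```

```text
scene bar heading 151.73438510637897 mid [0.53396632 0.34413733] 0.06362419553024994
((0.5332602262496948, 0.34067678451538086), (0.15036322176456451, 0.07721302658319473), 63.350765228271484)
side bar heading 152.85570925393395 mid [0.53093591 0.3348153 ] 0.062361966735631214
((0.5309436321258545, 0.33714908361434937), (0.15438301861286163, 0.07701356709003448), 63.88914108276367)
pick 1.0995574287564276 [-0.68561789  0.49187754  0.07480981  1.74228476 -0.04475647  0.90908119
  0.50742088]
pick 4.241150082346221 [-1.33919985  0.75707096  1.10917846  1.77980612 -0.75954146  1.10396969
 -2.00675612]
0 0 [array([-0.64,  0.17,  0.55,  2.07, -0.11,  0.93, -0.03]), array([-0.29,  0.7 ,  0.33,  1.39, -0.18,  1.87,  0.07])]
0 1 [array([ 0.81,  0.37, -1.16,  2.  ,  0.4 ,  1.03,  2.59]), array([ 0.43,  0.9 , -1.  ,  1.33,  0.32,  1.96,  2.53])]
30 0 [array([-0.53,  0.2 ,  0.59,  2.03, -0.14,  0.94,  0.65]), array([-0.35,  0.67,  0.23,  1.43,  0.14,  1.79,  0.38])]
30 1 [array([-0.94,  0.32,  1.13,  2.05, -0.35,  0.98, -2.25]), array([-0.8 ,  0.93,  1.11,  1.46, -0.23,  1.78, -2.26])]
60 0 [ar
[... 1643 characters left out ...]
.77, -0.31,  1.04, -1.6 ]), array([-0.21,  0.48,  0.52,  1.82, -1.  ,  1.38, -0.82])]
270 1 [array([-0.46,  0.38,  0.18,  1.75, -0.08,  1.02,  1.32]), array([-0.18,  0.48,  0.48,  1.82, -0.99,  1.37,  2.32])]
300 0 [array([-0.79,  0.31,  0.58,  1.91, -0.2 ,  0.98, -1.17]), array([-0.22,  0.61,  0.5 ,  1.62, -0.78,  1.66, -0.54])]
300 1 [array([-0.4 ,  0.28,  0.09,  1.89, -0.03,  0.97,  1.8 ]), array([-0.22,  0.61,  0.5 ,  1.62, -0.78,  1.66,  2.6 ])]
330 0 [array([-0.74,  0.21,  0.54,  2.02, -0.14,  0.95, -0.64]), array([-0.24,  0.68,  0.42,  1.46, -0.5 ,  1.83, -0.25])]
330 1 [array([-0.34,  0.2 ,  0.08,  2.  , -0.02,  0.95,  2.37]), array([ 0.64,  0.96, -1.18,  1.4 ,  0.2 ,  1.75,  2.07])]
```

Run:
```python
from h import *
y=np.radians(63)
p,r=pose([.5325,.339,.10],y,0); robot.goto(p,r)
s=robot.sense(); print(s['t'],s['tcp_pos'],s['joint_pos'].round(2))
d=snap('wrist','wrist1.png'); P=pts(d); hsv=cv2.cvtColor(d['image'],cv2.COLOR_RGB2HSV)
m=(d['range_z']>0)&(P[...,2]>.118)&(P[...,2]<.14)&(hsv[...,1]>90)&(np.hypot(P[...,0]-.533,P[...,1]-.339)<.06)
q=P[m]; print(len(q),q.mean(0),cv2.minAreaRect(q[:,:2].astype(np.float32)),np.percentile(q[:,2],[5,95]))
d=snap('scene','scene1.png')
```

```text
1.725 [0.53129129 0.34107999 0.2149428 ] [-0.7   0.39  0.09  1.65 -0.04  1.1   0.5 ]
1632 [0.53108556 0.34006501 0.12744343] ((0.5325217843055725, 0.3395443260669708), (0.013806769624352455, 0.06354434788227081), 64.25321197509766) [0.12586369 0.12869294]
```

View pics/wrist1.png

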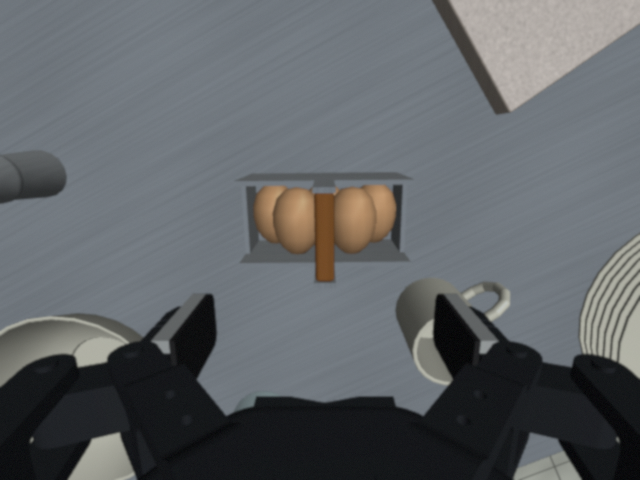

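The wrist view shows the bar (325,238) centred between the jaws and square to them, with two upper eggs either side. Bar measured at (0.5325, 0.3395), heading 64°. Next: descend and grip.

Run:
```python
from h import *
y=np.radians(63.8)
robot.grip(.6)
p,r=pose([.5325,.3395,.0],y,0); print(robot.move_straight(p,.1,attitude=r,contact_N=12))
s=robot.sense(); print(s['t'],s['tcp_pos'],s['wrist_force'])
robot.grip(0,100)
s=robot.sense(); print(s['t'],s['opening'],s['tcp_pos'],s['wrist_force'],s['torque'])
snap('side','side2.png'); snap('wrist','wrist2.png')
```

```text
False
3.4083 [0.53305504 0.33982969 0.1157962 ] [ 0.5062956  -0.35696682 -0.31227809]
3.9417 -0.0005515445238272391 [0.5325113  0.33948209 0.11503769] [-0.89403774 -0.51752295  0.80510763] [-0.00440918  0.00708361  0.00222587]
```

View pics/wrist2.png

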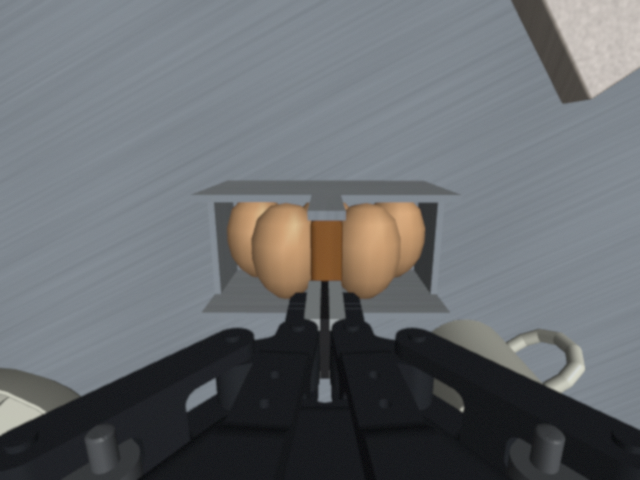

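View pics/side2.png

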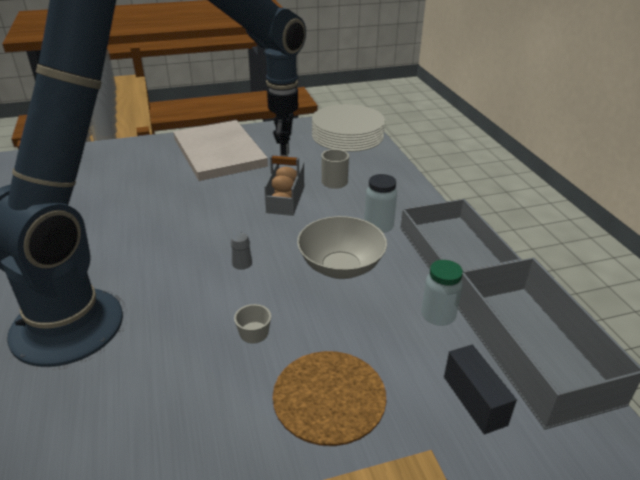

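The gripper reads fully shut, and in the side view the fingertips (283,150) look as if they are above the bar (285,160). I'll check the tip height against the depth data.

Run:
```python
from h import *
s=robot.sense(); print(s['t'],s['tcp_pos'],s['tcp_rot'],s['opening'])
for n in ('scene','side'):
    d=robot.grab_frame(n); P=pts(d)
    # pixel of tcp, grasp point, tip
    for z in (.104,.115,.128,.16):
        c=d['R']@np.array([.5325,.3395,z])+d['t']; print(n,z,(d['fx']*c[0]/c[2]+d['cx']).round(1),(d['fy']*c[1]/c[2]+d['cy']).round(1),round(c[2],3))
    u,v=((435,300) if n=='scene' else (284,150))
    im=d['image']; c=im[v-45:v+45,u-60:u+60]
    cv2.imwrite(f'pics/z3{n}.png',cv2.resize(c,(800,600),interpolation=cv2.INTER_NEAREST)[:,:,::-1])
    print([(vv,P[vv,u].round(3).tolist()) for vv in range(v-20,v+20,4)])
```

```text
4.0417 [0.53250899 0.33945777 0.11501068] [3.14155209e+00 5.72250656e-06 1.11344143e+00] 0.001965455280629974
scene 0.104 442.1 311.3 0.926
scene 0.115 443.2 308.5 0.918
scene 0.128 444.6 305.1 0.908
scene 0.16 448.2 296.5 0.884
[(280, [0.392, 0.261, -0.0]), (284, [0.402, 0.267, -0.001]), (288, [0.471, 0.291, 0.077]), (292, [0.473, 0.295, 0.067]), (296, [0.475, 0.298, 0.057]), (300, [0.477, 0.302, 0.046]), (304, [0.513, 0.315, 0.084]), (308, [0.551, 0.328, 0.127]), (312, [0.561, 0.333, 0.129]), (316, [0.558, 0.336, 0.113])]
side 0.104 283.9 165.2 1.448
side 0.115 283.8 161.4 1.442
side 0.128 283.6 156.9 1.434
side 0.16 283.2 145.6 1.415
[(130, [0.53, 0.314, 0.214]), (134, [0.525, 0.295, 0.213]), (138, [0.527, 0.302, 0.199]), (142, [0.526, 0.3, 0.19]), (146, [0.53, 0.318, 0.169]), (150, [0.531, 0.326, 0.155]), (154, [0.53, 0.325, 0.144]), (158, [0.532, 0.334, 0.128]), (162, [0.531, 0.331, 0.118]), (166, [0.574, 0.523, -0.001])]
```

View pics/z3scene.png

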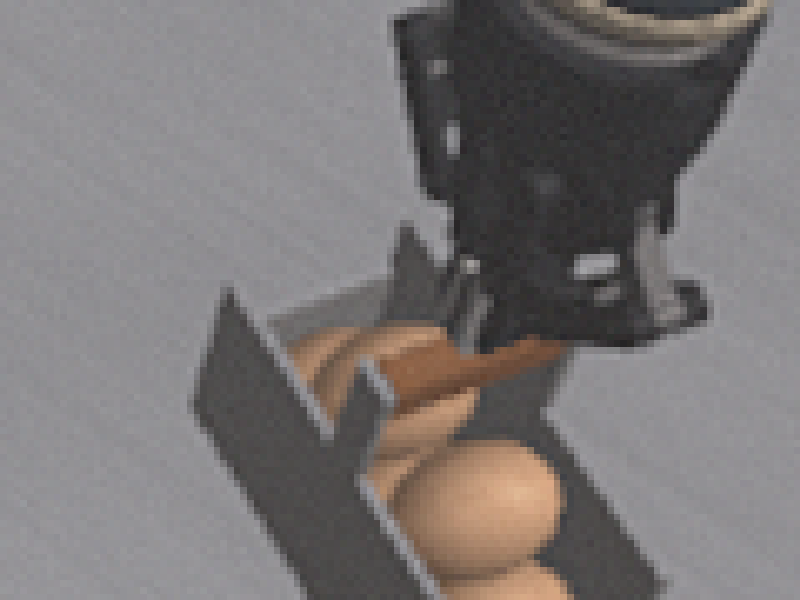

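View pics/z3side.png

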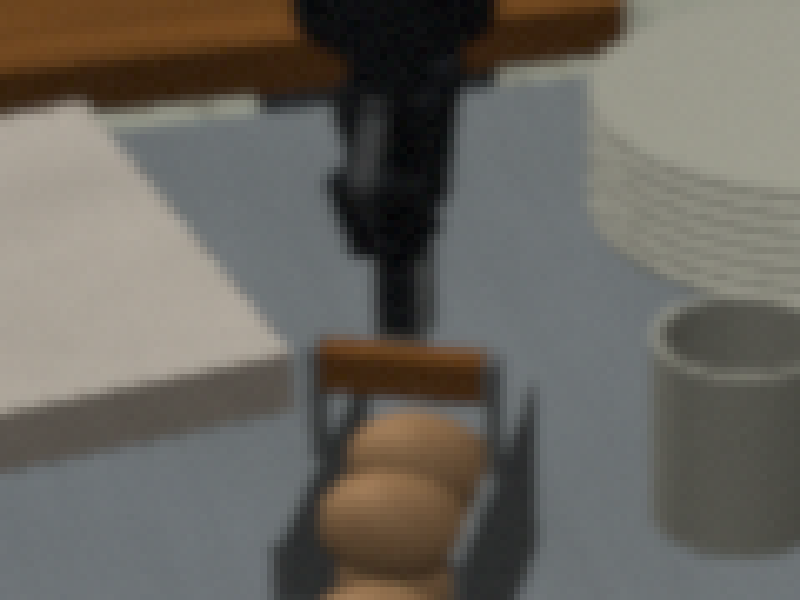

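Run:
```python
from h import *
for k in range(1):
    d=robot.grab_frame('wrist'); P=pts(d)
    for v in range(270,340,8): print(v,[tuple(P[v,u].round(3).tolist()) for u in (315,327,336)], d['range_z'][v,327].round(3))
d=robot.grab_frame('wrist'); cv2.imwrite('pics/z4w.png',cv2.resize(d['image'][180:380,240:440,::-1],(600,600),interpolation=cv2.INTER_CUBIC))
```

```text
270 [(0.521, 0.34, 0.128), (0.523, 0.344, 0.127), (0.525, 0.348, 0.127)] 0.158
278 [(0.524, 0.338, 0.127), (0.526, 0.343, 0.129), (0.528, 0.346, 0.128)] 0.157
286 [(0.522, 0.339, 0.143), (0.524, 0.344, 0.144), (0.525, 0.347, 0.145)] 0.141
294 [(0.522, 0.34, 0.152), (0.524, 0.344, 0.152), (0.525, 0.347, 0.152)] 0.134
302 [(0.522, 0.34, 0.157), (0.524, 0.344, 0.159), (0.525, 0.347, 0.159)] 0.128
310 [(0.522, 0.34, 0.165), (0.524, 0.343, 0.164), (0.525, 0.346, 0.165)] 0.122
318 [(0.522, 0.34, 0.171), (0.524, 0.344, 0.171), (0.525, 0.346, 0.171)] 0.116
326 [(0.521, 0.341, 0.179), (0.526, 0.342, 0.171), (0.524, 0.346, 0.177)] 0.117
334 [(0.522, 0.341, 0.182), (0.529, 0.341, 0.171), (0.524, 0.346, 0.183)] 0.117
```

View pics/z4w.png

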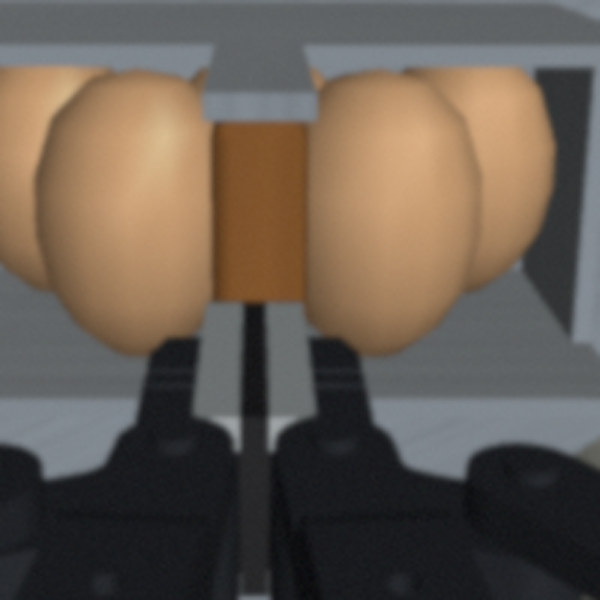

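The fingers shut in the air just above the bar: their tips are near z≈0.13–0.137, while `nose_length` implies 0.104. I'll lift and measure the tip offset in clear view before trying again.

Run:
```python
from h import *
y=np.radians(63.8)
p,r=pose([.5325,.3395,.06],y,0); robot.move_straight(p,.15)
s=robot.sense(); print(s['t'],s['tcp_pos'])
for n in ('scene','side','wrist'):
    d=robot.grab_frame(n); P=pts(d); np.savez(f'/tmp/{n}4.npz',**d)
    m=(d['range_z']>0)&(np.hypot(P[...,0]-.5325,P[...,1]-.3395)<.022)&(P[...,2]>.14)&(P[...,2]<.26)
    vs=np.where(m)[0]; z=P[m][:,2]; print(n,m.sum(),np.sort(z)[:10].round(3),np.percentile(z,2).round(3))
    u,v=dict(scene=(447,295),side=(284,140),wrist=(320,270))[n]
    cv2.imwrite(f'pics/z5{n}.png',cv2.resize(d['image'][v-45:v+45,u-60:u+60,::-1],(640,480),interpolation=cv2.INTER_NEAREST))
```

```text
4.7917 [0.53212035 0.33925345 0.17458034]
scene 297 [0.195 0.195 0.197 0.198 0.199 0.199 0.199 0.2   0.2   0.2  ] 0.199
side 164 [0.192 0.193 0.193 0.193 0.193 0.194 0.195 0.195 0.195 0.196] 0.193
wrist 8161 [0.196 0.196 0.196 0.197 0.197 0.197 0.197 0.197 0.197 0.197] 0.2
```

View pics/z5side.png

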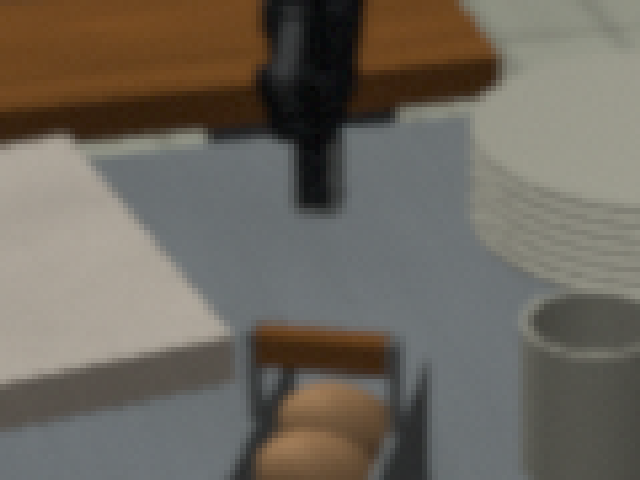

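View pics/z5scene.png

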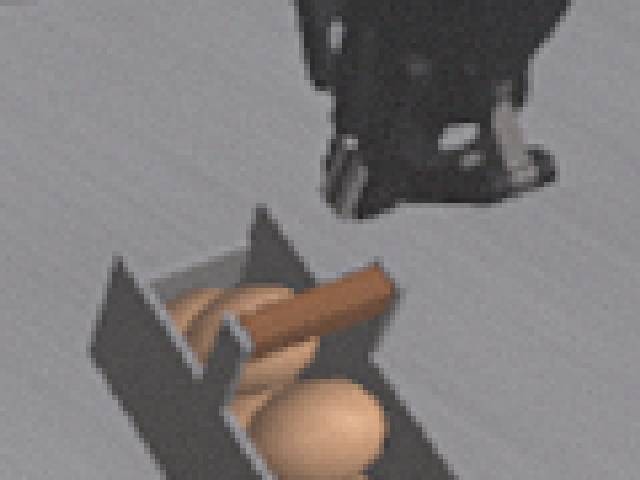

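All three cameras agree: the tips are at z≈0.194–0.196 with the TCP at 0.1746, so they stand about 20 mm behind the reported TCP, not 11 mm ahead. I'll correct for the ~30.5 mm by setting ZT=0.0845, which puts the tips at 0.104, and regrip.

```bash
sed -i 's/^ZT=.*/ZT=.0845  # measured: fingertips stand 20 mm BEHIND the TCP -> tips at 0.104 on the bar/' h.py
python3 - <<'E'
from h import *
y=np.radians(63.8)
robot.grip(.6)
p,r=pose([.5325,.3395,.0],y,0); print(robot.move_straight(p,.08,contact_N=8))
s=robot.sense(); print(s['t'],s['tcp_pos'],s['wrist_force'])
if s['tcp_pos'][2]<.09:
    robot.grip(0,100)
s=robot.sense(); print(s['t'],s['opening'],s['tcp_pos'],s['wrist_force'],s['torque'])
for n in ('scene','side','wrist'):
    d=robot.grab_frame(n)
    u,v=dict(scene=(440,315),side=(284,160),wrist=(325,280))[n]
    k=2 if n=='wrist' else 1
    cv2.imwrite(f'pics/z6{n}.png',cv2.resize(d['image'][v-45*k:v+45*k,u-60*k:u+60*k,::-1],(640,480),interpolation=cv2.INTER_NEAREST))
E
```

```text
False
6.7667 [0.5329475  0.33975774 0.08514482] [ 0.26326995 -0.01648216 -0.75021539]
7.2 0.14208528516853144 [0.532955   0.34018044 0.08505148] [0.74391793 0.87104331 1.19815085] [ 0.18724607 -0.16245508  0.02673934]
```

View pics/z6side.png

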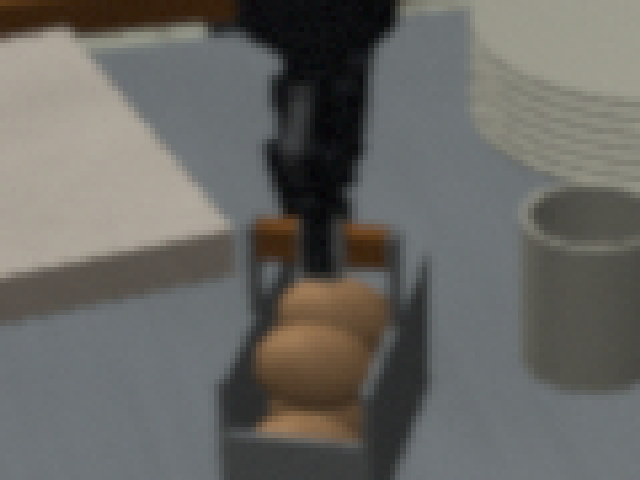

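View pics/z6scene.png

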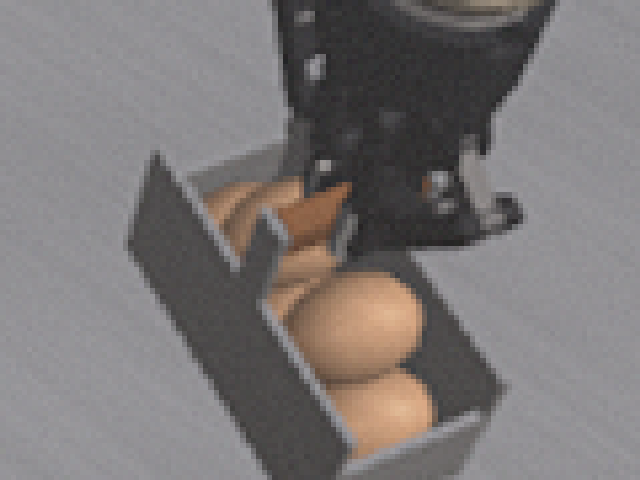

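View pics/z6wrist.png

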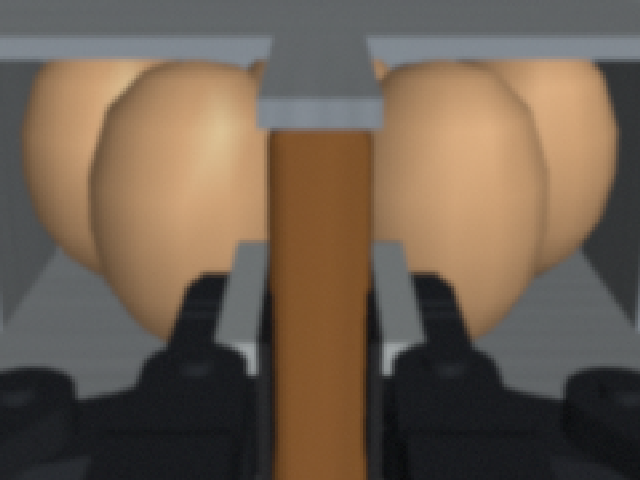

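Now the grip is on the bar: opening 0.142, which fits a 14 mm bar, and in the side view the tips end just under it. Next: lift, check the weight, and carry it level to the bowl.

Run:
```python
from h import *
y=np.radians(63.8)
c0=np.array([.5325,.3395])
yp=np.radians(62); h=np.array([np.cos(yp),np.sin(yp)])
pp,rr=pose_lip([*(BOWL-.045*h),.185],yp,0)
for th in (20,30,40,45):
    p2,r2=pose_lip([*(BOWL-.045*h),.112],yp,np.radians(th)); print(th,p2.round(3),robot.inverse_kinematics(p2,r2))
p,r=pose([*c0,.03],y,0); robot.move_straight(p,.06)
s=robot.sense(); print(s['t'],s['wrist_force'],s['torque'],s['opening'])
p,r=pose([*c0,.135],y,0); robot.move_straight(p,.12)
robot.move_straight(pp,.15,attitude=rr)
s=robot.sense(); print(s['t'],s['tcp_pos'],s['wrist_force'],s['torque'],s['opening'],s['joint_pos'].round(2))
snap('scene','s7.png'); snap('side','d7.png')
```

```text
20 [ 0.538 -0.061  0.168] [-0.33120013  0.40003704  0.25815462  1.82059755  0.21235549  1.1341965
  0.88951921]
30 [ 0.543 -0.052  0.177] [-0.42452417  0.4716338   0.28750398  1.75196752  0.29901872  1.27107178
  0.79839237]
40 [ 0.549 -0.041  0.184] [-0.49669787  0.55658744  0.30877228  1.68210487  0.36659701  1.40663546
  0.73761496]
45 [ 0.552 -0.036  0.187] [-0.52725217  0.60292623  0.31904853  1.64740058  0.39529928  1.47255514
  0.71676998]
8.0 [-0.36973186  0.41163232 -6.95420512] [ 0.00265645 -0.01150419 -0.02396486] 0.1393774010232938
11.9417 [ 0.53069365 -0.07446158  0.21744466] [ 0.83463942  0.64647929 -6.39946191] [-0.02412813 -0.02639007 -0.01811798] 0.1376539260419471 [-0.17  0.24  0.28  1.87 -0.08  1.04  1.22]
```

View pics/s7.png

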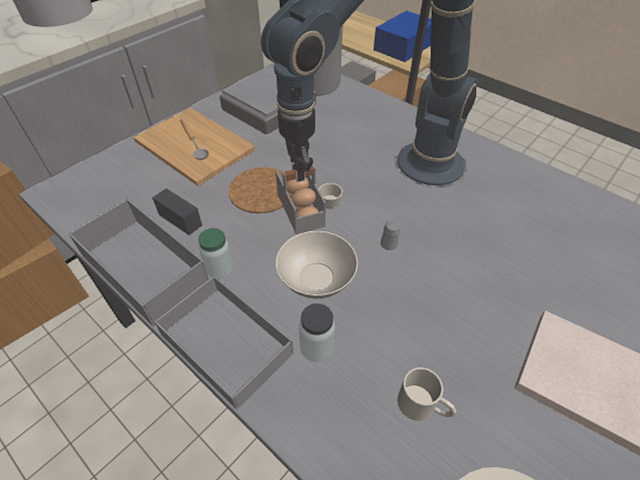

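View pics/d7.png

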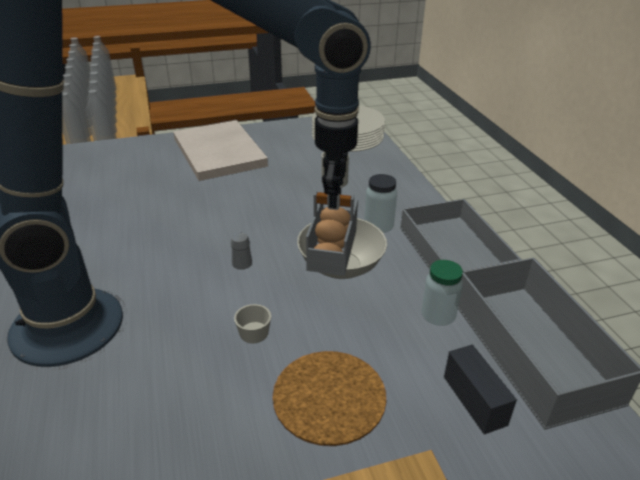

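Level over the bowl with all five eggs in it (scene (303,195), side (333,235)), carrying about 6.5 N. Now I'll tilt slowly about the lip, watching the weight.

```bash
cat >> h.py <<'E'
YP=np.radians(62); H=np.array([np.cos(YP),np.sin(YP)])
def wz(n=12):
    a=[]
    for _ in range(n): robot.sleep(.02); a.append(robot.sense()['wrist_force'])
    return -np.mean(a,0)[2]
def tilt(th,lipz,d=.045,rate=6.,cur=None,vel=None):
    p,r=pose_lip([*(BOWL-d*H),lipz],YP,np.radians(th))
    L=np.linalg.norm(p-robot.sense()['tcp_pos'])
    v=vel or max(L/(abs(th-cur)/rate),.002)
    robot.move_straight(p,v,attitude=r)
E
python3 - <<'E'
from h import *
robot.sleep(.2); w0=wz(); print('w0',w0)
tilt(14,.140,cur=0,rate=10)
tilt(20,.114,cur=14,rate=6)
w1=wz(); s=robot.sense(); print(s['t'],'w at 20',w1)
th=20
while th<30:
    tilt(th+2,.112,cur=th,rate=6); th+=2
    w=wz(); print(round(robot.sense()['t'],2),th,round(w,2))
    if w<w0-.4: break
snap('scene','s8.png'); snap('side','d8.png')
s=robot.sense(); print(s['opening'],s['torque'])
E
```

```text
w0 5.958324529640762
15.325 w at 20 6.136858334432788
15.97 22 6.1
16.64 24 6.14
17.31 26 6.09
17.98 28 5.99
18.64 30 6.01
0.14528832315137102 [ 1.27423614 -0.75837158  0.00903475]
```

View pics/s8.png

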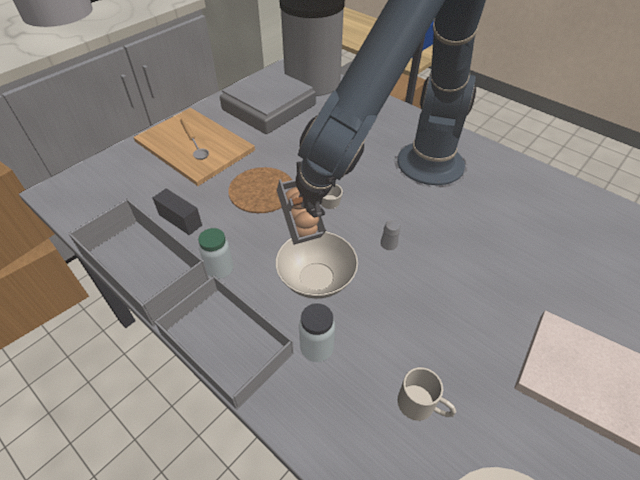

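View pics/d8.png

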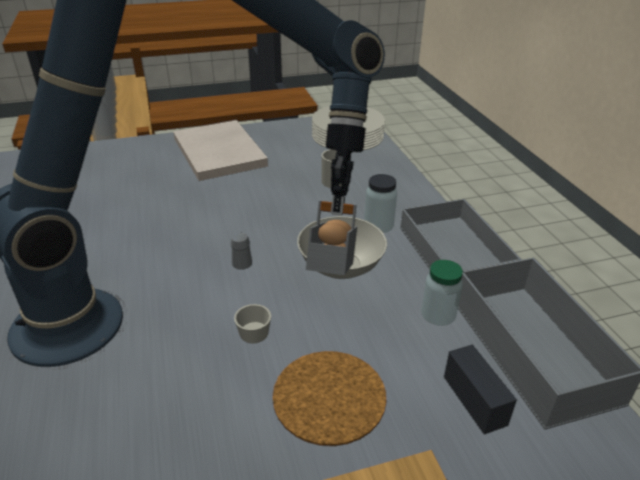

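Run:
```python
from h import *
for n,f in (('scene','s8.png'),('side','d8.png')):
    d=robot.grab_frame(n) if n=='scene' else robot.grab_frame(n)
    im=d['image'][:,:,::-1].copy()
    def px(X):
        c=d['R']@X+d['t']; return (int(d['fx']*c[0]/c[2]+d['cx']),int(d['fy']*c[1]/c[2]+d['cy']))
    u,v=(310,220) if n=='scene' else (335,230)
    k=5; crop=cv2.resize(im[v-60:v+60,u-80:u+80],None,fx=k,fy=k,interpolation=cv2.INTER_CUBIC)
    Rc=tool(YP,np.radians(30)); lip=np.array([*(BOWL-.045*H),.112]); o=lip-Rc.apply([.074,0,.052])
    for q in ([.074,.037,.052],[.074,-.037,.052],[.074,.037,0],[.074,-.037,0],[-.074,.037,.052],[-.074,-.037,.052],[0,.033,.128],[0,-.033,.128]):
        a=px(o+Rc.apply(q)); cv2.circle(crop,((a[0]-u+80)*k,(a[1]-v+60)*k),4,(0,255,0),-1)
    cv2.imwrite(f'pics/z9{n}.png',crop)
```

```text
(no output)
```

View pics/z9scene.png

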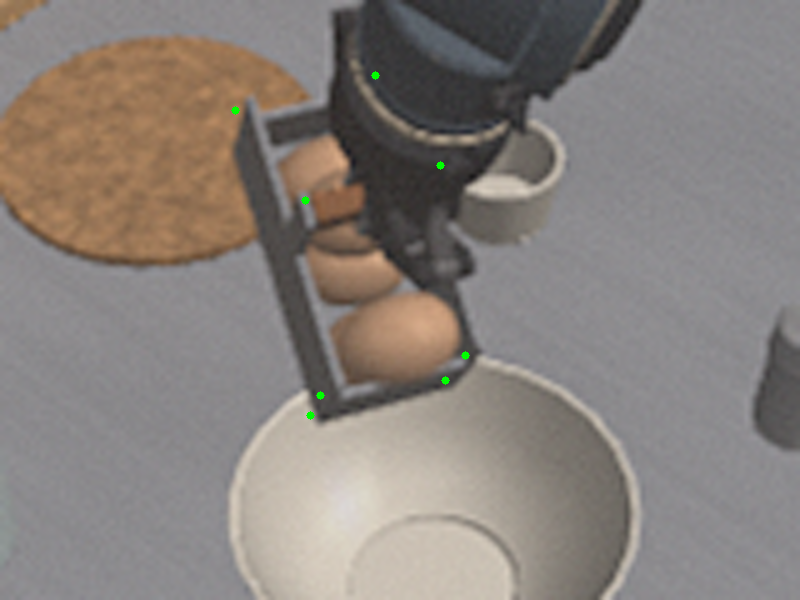

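View pics/z9side.png

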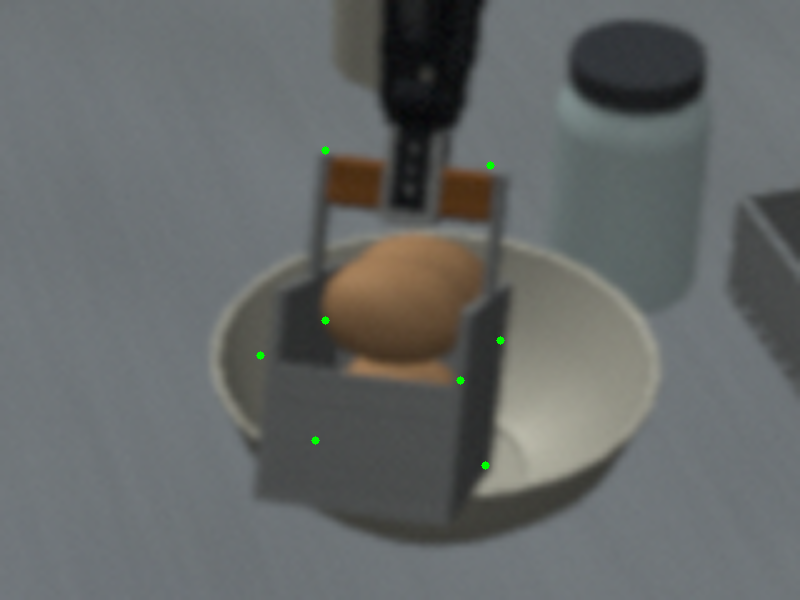

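The overlay of the predicted corners fits the caddy to about 2–3 px, so it really is tilted about 30° and has not slipped. The eggs are all still inside. I'll keep tilting in small steps.

Run:
```python
from h import *
w0=wz(); print(w0)
th=30
while th<42:
    tilt(th+1.5,.112,cur=th,rate=5); th+=1.5
    robot.sleep(.15); w=wz(10); print(round(robot.sense()['t'],2),th,round(w,2))
    if w<w0-.3: break
robot.sleep(.6); print(wz(),th,robot.sense()['t'])
snap('scene','s10.png'); snap('side','d10.png')
```

```text
5.353091565456855
19.82 31.5 5.08
20.57 33.0 4.94
4.914030422637844 33.0 21.375
```

View pics/s10.png

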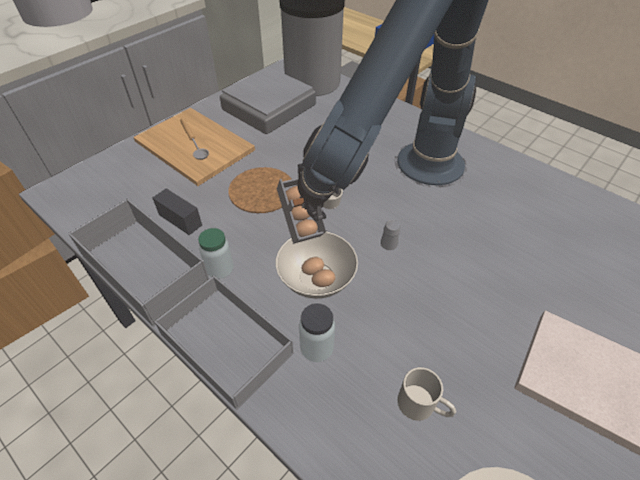

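View pics/d10.png

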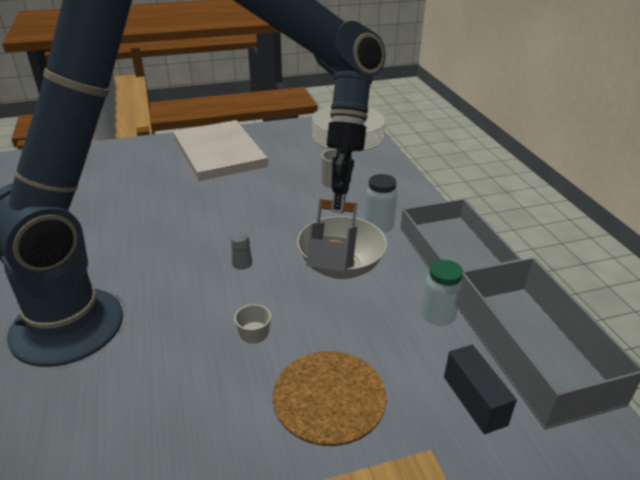

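The scene view shows two eggs in the bowl, at (313,265) and (324,278), and three still in the caddy. I'll hold still, confirm the eggs are at rest and measure them.

Run:
```python
from h import *
robot.sleep(.5)
prev=None
for k in range(2):
    d=robot.grab_frame('scene'); P=pts(d); hsv=cv2.cvtColor(d['image'],cv2.COLOR_RGB2HSV)
    m=((hsv[...,0]<18)&(hsv[...,1]>75)&(d['range_z']>0)).astype(np.uint8)
    r=np.hypot(P[...,0]-BOWL[0],P[...,1]-BOWL[1]); 
    b=m*((r<.1)&(P[...,2]<.075)&(P[...,2]>.01)); q=P[b>0]; print('bowl eggs',b.sum(),q.min(0).round(3),q.max(0).round(3),q.mean(0).round(3))
    c=cv2.erode(m*((P[...,2]>.08)).astype(np.uint8),np.ones((3,3)))
    Rc=tool(YP,np.radians(33)); o=np.array([*(BOWL-.045*H),.112])-Rc.apply([.074,0,.052])
    n,l,s,cc=cv2.connectedComponentsWithStats(c)
    for i in range(1,n):
        if s[i,4]>25: print(cc[i].round(),s[i,4],Rc.inv().apply(P[l==i]-o).max(0).round(3),Rc.inv().apply(P[l==i].mean(0)-o).round(3))
    robot.sleep(.2)
print(robot.sense()['t'])
cv2.imwrite('pics/z11.png',cv2.resize(d['image'][160:310,220:420,::-1],(800,600),interpolation=cv2.INTER_CUBIC))
```

```text
bowl eggs 571 [ 0.556 -0.001  0.016] [0.619 0.082 0.052] [0.592 0.042 0.04 ]
[297. 204.] 233 [0.024 0.012 0.132] [-0.007 -0.008  0.059]
[306. 227.] 194 [0.065 0.026 0.054] [0.051 0.001 0.044]
bowl eggs 569 [ 0.557 -0.001  0.016] [0.619 0.083 0.052] [0.592 0.042 0.04 ]
[297. 204.] 258 [0.024 0.013 0.132] [-0.007 -0.008  0.058]
[306. 227.] 193 [0.066 0.026 0.052] [0.052 0.001 0.044]
22.475
```

View pics/z11.png

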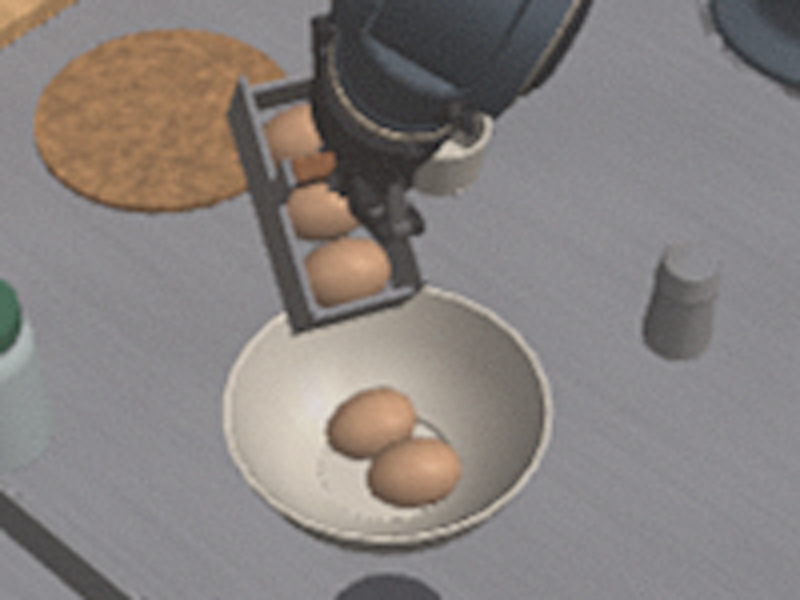

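Two eggs are at rest in the bowl (unchanged 0.2 s apart) and three lie flat in the caddy. I'll raise it, level it and carry it to the mat.

Run:
```python
from h import *
for yd in (62,30,0,-30): 
    p,r=pose([*TRIV,.01],np.radians(yd),0); print(yd,robot.inverse_kinematics(p,r))
tilt(20,.135,cur=33,rate=8)
tilt(0,.185,cur=20,rate=10)
print(robot.sense()['t'],wz())
p,r=pose([*TRIV,.09],np.radians(30),0)
try: robot.move_straight(p,.15,attitude=r)
except robot.IKError as e: print('IK',e); robot.goto(p,r)
robot.sleep(.2)
s=robot.sense(); print(s['t'],s['tcp_pos'],p,s['joint_pos'].round(2),s['opening'])
snap('scene','s12.png'); snap('side','d12.png')
```

```text
62 [ 0.24643189  0.41602136  0.36265002  1.96680545 -0.20252918  0.79338654
  1.80564798]
30 [ 0.21416135  0.42076423  0.40491306  1.96861261 -0.22718028  0.79578148
  1.27103623]
0 [ 0.17046263  0.42842742  0.46271433  1.9710224  -0.26150933  0.79988622
  0.78079964]
-30 [ 0.09785126  0.44478094  0.56058425  1.97491931 -0.32156832  0.80929677
  0.31575379]
26.3833 5.102917104080494
28.6333 [ 0.4517733  -0.31306013  0.17457972] [ 0.4515 -0.3135  0.1745] [ 0.14  0.32  0.49  1.9  -0.18  0.96  1.23] 0.13823844758733908
```

View pics/s12.png

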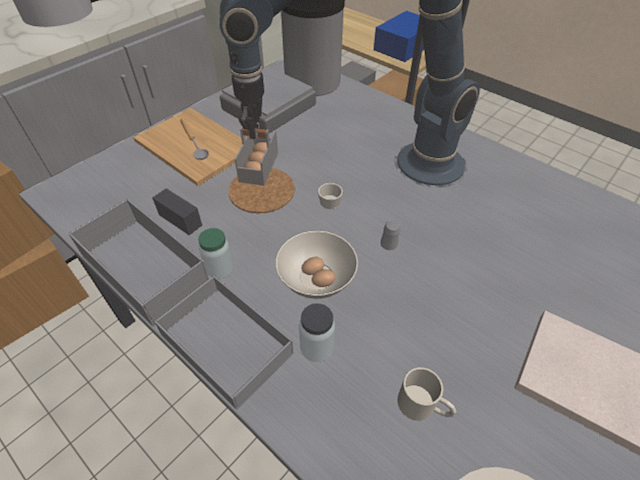

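View pics/d12.png

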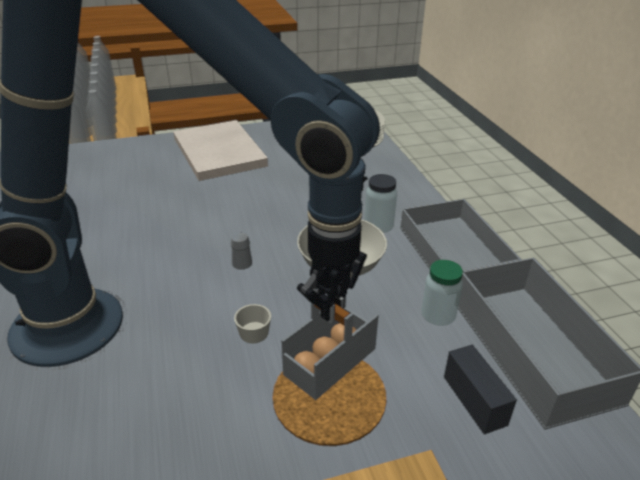

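Level over the mat, with three eggs visible in the caddy (scene (257,155), side (325,350)) and two in the bowl. Now I'll lower it until it touches.

Run:
```python
from h import *
yw=np.radians(30)
p,r=pose([*TRIV,.02],yw,0); print(robot.move_straight(p,.08,contact_N=6))
print(robot.sense()['tcp_pos'])
p,r=pose([*TRIV,.0045],yw,0); print(robot.move_straight(p,.015,contact_N=3))
robot.sleep(.2); s=robot.sense(); print(s['t'],s['tcp_pos'],s['wrist_force'],s['torque'])
snap('scene','s13.png'); d=snap('side','d13.png'); cv2.imwrite('pics/z13.png',cv2.resize(d['image'][280:460,220:460,::-1],(800,600),interpolation=cv2.INTER_CUBIC))
```

```text
False
[ 0.45190173 -0.31389698  0.10500988]
True
30.7 [ 0.45145797 -0.31327708  0.0930192 ] [-0.20936042  0.80053535  5.71772215] [-0.00517263  0.02880095  0.01630058]
```

View pics/z13.png

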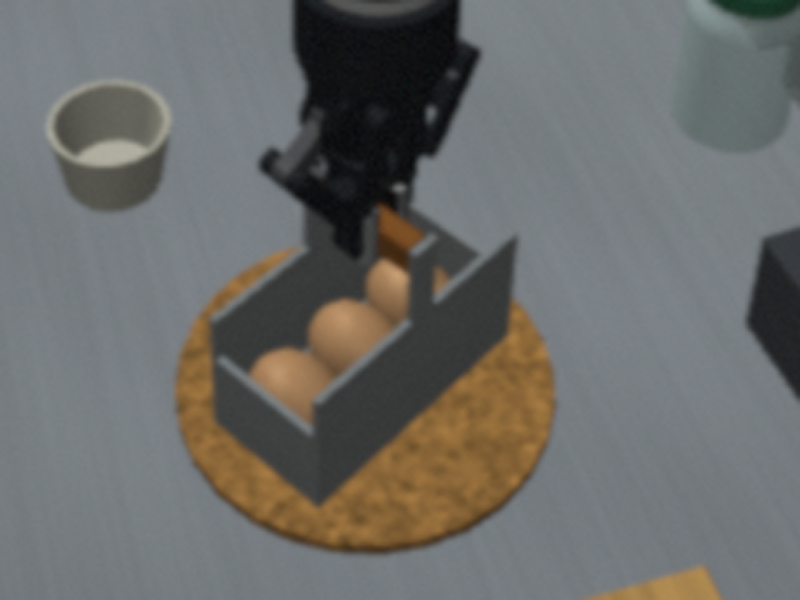

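The caddy stands on the mat: contact came at TCP z 0.093 (0.0925 expected) and the load is off the wrist. I'll open, go up and check.

Run:
```python
from h import *
robot.grip(.5)
s=robot.sense(); print(s['opening'],s['wrist_force'])
p,r=pose([*TRIV,.17],np.radians(30),0); print(robot.move_straight(p,.1,contact_N=8))
p2=p+np.array([-.0,0.18,.02]); robot.move_straight(p2,.2)
s=robot.sense(); print(s['t'],s['tcp_pos'],s['wrist_force'])
snap('scene','s14.png'); 
for n in('scene','side'):
    d=robot.grab_frame(n); 
    if n=='side': cv2.imwrite('pics/d14.png',d['image'][:,:,::-1])
    P=pts(d); hsv=cv2.cvtColor(d['image'],cv2.COLOR_RGB2HSV); ok=d['range_z']>0
    r=np.hypot(P[...,0]-TRIV[0],P[...,1]-TRIV[1])
    q=P[ok&(r<.1)&(P[...,2]>.035)&(P[...,2]<.092)]; print(n,'caddy',cv2.minAreaRect(q[:,:2].astype(np.float32)),q[:,2].max())
    q=P[ok&(r<.06)&(P[...,2]>.12)&(P[...,2]<.15)]; print('handle',q.mean(0),q[:,2].max(),len(q))
    rb=np.hypot(P[...,0]-BOWL[0],P[...,1]-BOWL[1])
    q=P[ok&(rb<.115)&(P[...,2]>.055)&(P[...,2]<.085)]; print('bowl',cv2.minEnclosingCircle(q[:,:2].astype(np.float32)))
```

```text
0.50271618974645 [0.50690832 0.46391139 0.22376274]
False
34.0417 [ 0.45128547 -0.13461735  0.27441752] [-0.38081178 -0.78923104 -0.01215113]
scene caddy ((0.4514438509941101, -0.3114692270755768), (0.15580567717552185, 0.07661405950784683), 29.577919006347656) 0.09186879368010906
handle [ 0.45423711 -0.30837828  0.13078953] 0.1411277779556427 198
bowl ((0.5893455743789673, 0.02847081609070301), 0.10250259935855865)
side caddy ((0.45137977600097656, -0.3129017651081085), (0.15102143585681915, 0.07864002138376236), 29.444124221801758) 0.09196125394971943
handle [ 0.45028476 -0.31714282  0.13140985] 0.13904096826099 543
bowl ((0.5862523317337036, 0.03090122528374195), 0.10253921896219254)
```

View pics/s14.png

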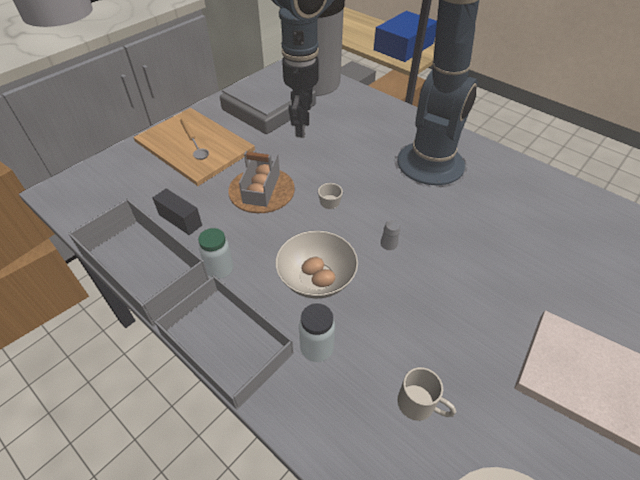

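View pics/d14.png

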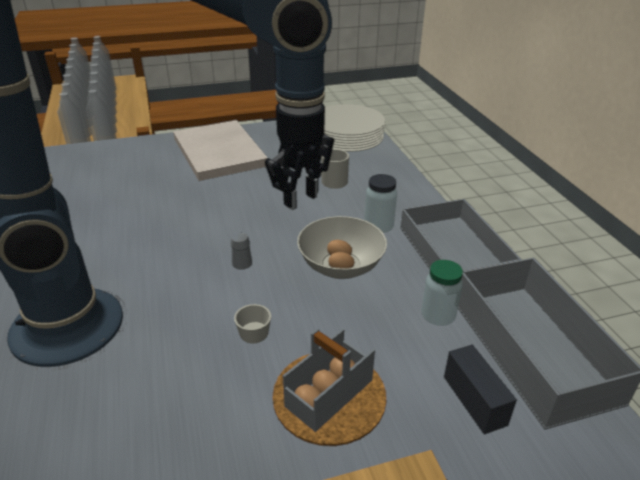

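Both views show the caddy upright in the middle of the mat with three eggs, two eggs in the unmoved bowl, the gripper clear, and the bystanders in place. I'm handing it in.

Run:
```python
from h import *
robot.sleep(.3); robot.close_job()
```

```text
the job is handed in; nothing more can be done
```

The job is handed in at about 34 s of the 64 s allowed. The caddy stands on the cork mat with three eggs in it, two eggs lie in the bowl, and the hand-in gave no verdict.

- **Pour:** I carried the caddy level to the bowl with all five eggs. I tilted it slowly about its lip, and the two upper eggs rolled out by 33°. I held it there about 2 s until they were at rest, then levelled it and set it on the mat.
- **Caddy:** In the last check its centre was within about 2 mm of the mat's centre. It looked upright in both views, and its wall and handle heights fit it standing flat on the mat.
- **Bowl and other items:** The bowl was within about 3 mm of where it started. The bystanders looked unmoved; I checked those by eye only. The gripper was clear of everything.
- **What disagreed:** `robot.nose_length` says the fingertips are 11 mm ahead of the TCP, but all three cameras put them about 20 mm behind it. My first grip therefore closed in the air above the handle without touching anything. I lowered the grasp by 30.5 mm and the second grip held.
- **Weight reading:** The wrist weight reading drifted by a few tenths of a newton during the tilt, so I confirmed the egg count from the pictures.

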